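# Screw the yellow lid back on the glue tub

### The job

Close the yellow glue tub with its own yellow screw lid and leave the green lid where it is. Set the yellow lid down level on the tub's neck with its grip bar in line with the two red marks, then turn it back (anticlockwise seen from above) to the two white marks, where the thread starts and the lid goes down. From there screw it clockwise until the bar is in line with the red marks again, fully home, and let go.

Things in the scene. Friction and masses are not known exactly. Their poses are not given: they have to be found in the camera images.
- lid: Loose yellow screw lid, 126 mm across. Origin: centre of its underside; z up, x along the grip bar on top (half turn: no difference). Skirt and flat top 26 mm high; on it the bar, 84 mm long, 16 wide, 30 high, black line along it, 56 mm in all: grip it from above across the 16. Under the bar's ends the skirt has two inward thread tabs, 18 mm wide. Sits with 10 mm play on the neck.
- tub: Open yellow tub fixed to the bench, 148 mm across. Origin: centre of its underside; z up; red marks on its +x and -x, on the shoulder (62 mm high). Grey neck, rim 86 mm high, 48 mm across; its outer thread lugs reach 49 mm out. Bar at the red marks: the lid's tabs rest on the lugs, lid origin 76.5 mm above the tub's. Screwed home: 64 mm, hard stop about 11 degrees clockwise past the red marks.
- thread_start (a point): Point on the tub's axis, 62 mm above the bench; x axis towards one of two opposite white marks on the shoulder, 70 degrees anticlockwise (from above) of the red ones. With the bar there, within 15 degrees, the tabs pass between the lugs: lower the lid 12.5 mm onto the rim, then keep it down while turning clockwise, tabs under the lugs. It turns easily.
- green_lid: Loose green lid of another tub, same shape, size, origin and axes as the yellow lid; not needed, to be left where it lies.
There are look-alikes about, which are no part of the job. Leave any blue or purple look-alike of the lid alone.

How it is judged:
By the outcome, as a careful person would: the job done as asked, in the order asked, and still so for the second after the job is handed in, with the robot touching nothing.
It also fails if it takes over 45 s, if anything falls off the work surface, if the arm or the gripper's body presses on something with over 40 N, if the wrist force passes 120 N, or if a joint passes its speed limit or range.

### The arm

A 6-joint arm with a two-finger parallel gripper is mounted at the origin on the work surface. World frame = base frame: x ahead of the robot, y to its left, z up, the work surface at z = 0. Lengths are in m, angles in rad, forces in N, time in s.
With the tool pointing down it reaches from about 0.275 to 0.825 m from the base axis. Payload 4.9 kg.
Tool frame: the origin (TCP) lies midway between the tips of the shut fingers; the grasp point (between the pads) lies 19 mm behind it (grip_point_offset is the distance from the TCP to the grasp point, in m); z points along the fingers, y is the line along which they close (so a half turn about z gives the same grasp; the last joint's range is limited). The gripper opens to 85 mm and grips with 20 to 120 N. Pads are 22 mm wide; open, the fingers measure 114 mm over their backs; the gripper's body (76 mm by 85 mm) begins 54 mm behind the grasp point. The pads swing forward as they close: fully open they stand 13 mm farther back than shut.
Start: joints at [1.124, 0.326, -0.193, 1.052, 0, 1.437], TCP at [0.169, 0.523, 0.21] pointing down, gripper open.
Joint ranges: [-2.65, 2.65], [-0.97, 1.79], [-1.3, 1.35], [-1.93, 2.1], [-1.47, 1.37], [-3.14, 3.14]. Speed limits (rad/s): [2.57, 2.57, 3.14, 3.14, 3.14, 3.14].

### API

Orientations are given as a rotation vector (axis times angle).
In Python, from cell import * gives the robot as it stands. Calls block until the motion is done:
- movep(position, orientation): joint-space move of the TCP to a pose.
- move_l(position, velocity=0.15, rot=None, until_force=None): straight line of the TCP; rot=None keeps the orientation; velocity is the mean speed in m/s. With until_force (N) it stops when the force on the tool has changed by that much, and returns True; else False.
- set_joints(angles): joint-space move.
- let_go() and grab(newtons=None): open the fingers fully, or close them until they stop; newtons is the grip in N (None keeps the last).
- sleep(seconds).
- ik(position, orientation): joint angles nearest the present ones, or None.
- get_state(): the state.
- grab_frame(name): name is "scene" or "top" or "wrist"; returns a dict with "img" (384x512x3 uint8, red, green, blue), "fx", "fy", "cx", "cy" (pixels), "cam_to_world" (4x4, takes a point from camera to world coordinates); the wrist camera has in their place "T_tool_cam" (4x4, takes a point from camera to tool coordinates, whose origin is the TCP and whose axes are the flange's). Camera axes: x right, y down, z forward; pixel columns grow to the right and rows downward; lengths in m; the calibration is good to about 2 mm. A picture is of the moment at which its call begins: read the wrist's pose just before it. There is no depth.
A pose or a line that the arm cannot do raises MotionError and nothing moves.
- sign_off(): hands the job in; it is judged then, once.
Trained networks look in the newest picture that a camera, given by its name, has taken for a name from the list of things; names that differ only in an ending like _2 or _b are one class to them, and where a whole thing is asked for, a point or a joint stands for the part that bears it (a point fixed in the world has none). Each returns a list of dicts, best first, with "score" (0 to 1); they miss things now and then, are a little off and sometimes report something else, mostly with a low value. They report only what shows in the picture. A call takes as long as a camera call. They do not tell look-alikes from the thing itself.
- spot_in(camera, name): "centre" ([column, row] in pixels, amid what is visible of it).
- silhouettes(camera, name): "mask" (384x512 bool, what is visible of it) and "centre" ([column, row] in pixels, amid what is visible of it).
- tip_of(camera, name): "centre" ([column, row] in pixels: a listed point, or the origin of a listed thing).
The state is a dict: "clock": time; "q": joint angles; "joint_velocities": joint speeds; "tau": joint torques, N m; "position": TCP position; "eef_rot": TCP orientation; "contact_force": force on the tool from outside, world axes, zero at the start; "wrist_torque": the same for the moment, N m; "finger_gap": opening from 0.0 (shut) to 1.0 (fully open); "grasp_force": force on a finger pad.
Only numpy, scipy, OpenCV 4.12 (cv2) and the standard library are available. Lean on these libraries where they do the work, as an engineer would, in place of code of your own. Each camera call takes 0.05 s, during which the arm holds its last target. There are 200 camera calls.

## Working session

There is one attempt and no reset: what is moved stays moved. The work goes in short steps, each a Python script; the robot and the scene stay as the last script left them, time stands still between calls to the robot, and variables do not carry over. Pictures are saved under pics/ and viewed, at most 10 in all, crops included, and the job is handed in when it is done.

```bash
mkdir -p pics
cat > h.py <<'E'
from cell import *
import numpy as np, cv2
from scipy.spatial.transform import Rotation as R
def cam(name):
    s=get_state(); f=grab_frame(name)
    if 'cam_to_world' in f: T=np.array(f['cam_to_world'])
    else:
        B=np.eye(4);B[:3,:3]=R.from_rotvec(s['eef_rot']).as_matrix();B[:3,3]=s['position'];T=B@np.array(f['T_tool_cam'])
    f['T']=T;return f
def px2w(f,p,z):
    d=f['T'][:3,:3]@np.array([(p[0]-f['cx'])/f['fx'],(p[1]-f['cy'])/f['fy'],1]);o=f['T'][:3,3]
    return o+d*(z-o[2])/d[2]
def w2px(f,w):
    c=np.linalg.inv(f['T'])@np.append(w,1);return np.array([f['fx']*c[0]/c[2]+f['cx'],f['fy']*c[1]/c[2]+f['cy']])
def save(f,n): cv2.imwrite('pics/'+n,f['img'][:,:,::-1])
def down(yaw): # tool x axis at yaw in world, z down
    return (R.from_euler('z',yaw)*R.from_euler('x',np.pi)).as_rotvec()
E
python3 - <<'E'
from h import *
np.set_printoptions(precision=4,suppress=True)
s=get_state();print(s)
ims=[]
for c in ('scene','top'):
    f=cam(c);ims.append(f['img']);print(c,f['T'][:3])
    for n,z in (('lid',.026),('tub',0),('green_lid',0),('thread_start',.062)):
        for fn in (spot_in,tip_of):
            for d in fn(c,n)[:5]:
                print(n,fn.__name__,round(d['score'],2),np.round(d['centre'],1),px2w(f,d['centre'],z if fn is spot_in else (.062 if n=='thread_start' else 0)))
    save(f,c+'.png')
E
```

```text
{'clock': 0.0, 'q': array([ 1.1238,  0.3269, -0.1936,  1.052 , -0.    ,  1.4366]), 'joint_velocities': array([-0.0016, -0.0003, -0.0002, -0.0018, -0.0001,  0.0011]), 'tau': array([  0.    , -44.3405,  26.2438,   0.0155,  -0.0001,   0.    ]), 'position': array([0.169 , 0.5228, 0.2092]), 'eef_rot': array([-0.4892, -3.1028,  0.0026]), 'contact_force': array([-0.1503, -0.2102, -0.4053]), 'wrist_torque': array([-0.0207,  0.0257,  0.0203]), 'grasp_force': 0.0, 'finger_gap': 1.0005114145991356}
scene [[ 0.456   0.5392 -0.7081  1.3283]
 [ 0.8897 -0.2975  0.3464 -0.2265]
 [-0.0239 -0.7879 -0.6153  0.7571]]
lid call 0.94 [294.8 146. ] [0.3117 0.4032 0.026 ]
lid call 0.94 [354.9 152.5] [0.4305 0.5394 0.026 ]
lid call 0.74 [225.8 314.9] [ 0.789  -0.0396  0.026 ]
lid call 0.67 [272.5 168.9] [0.387  0.2847 0.026 ]
lid call 0.59 [220.8 212.2] [0.4931 0.0784 0.026 ]
lid call 0.94 [225.4 319.2] [ 0.7791 -0.038   0.    ]
lid call 0.81 [352.5 158.3] [0.4214 0.5407 0.    ]
lid call 0.77 [221.7 215.5] [0.4768 0.086  0.    ]
lid call 0.69 [296.6 148.1] [0.289  0.4241 0.    ]
lid call 0.68 [270.7 173.5] [0
[... 641 characters left out ...]
ll 0.63 [121.3 227.9] [0.4263 0.5319 0.026 ]
lid call 0.59 [280.1 213.4] [0.4789 0.084  0.026 ]
lid call 0.93 [279.5 215.6] [0.475  0.0839 0.    ]
lid call 0.89 [210.8 251.7] [0.366  0.2797 0.    ]
lid call 0.87 [318.7 120.8] [ 0.7668 -0.0306  0.    ]
lid call 0.6 [124.1 229.4] [0.4235 0.5319 0.    ]
lid call 0.55 [158.8 279.7] [0.2841 0.4234 0.    ]
tub call 0.69 [366.2 212.7] [ 0.4901 -0.1709  0.    ]
tub call 0.55 [363.2 209.9] [ 0.4982 -0.1622  0.    ]
green_lid call 0.76 [212.5 182.8] [0.5668 0.2833 0.    ]
green_lid call 0.74 [210.5 183. ] [0.566  0.2892 0.    ]
thread_start call 0.63 [362.2 206.5] [ 0.5007 -0.1424  0.062 ]
thread_start call 0.78 [364.4 206.8] [ 0.5    -0.1486  0.062 ]
```

View pics/scene.png

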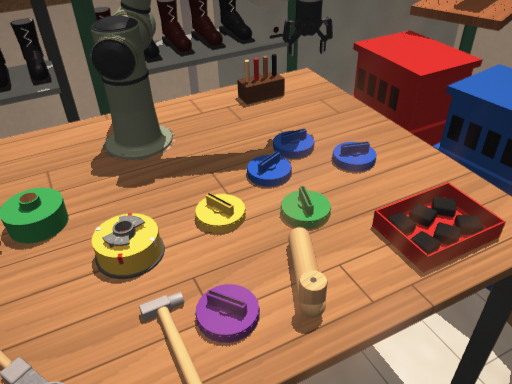

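View pics/top.png

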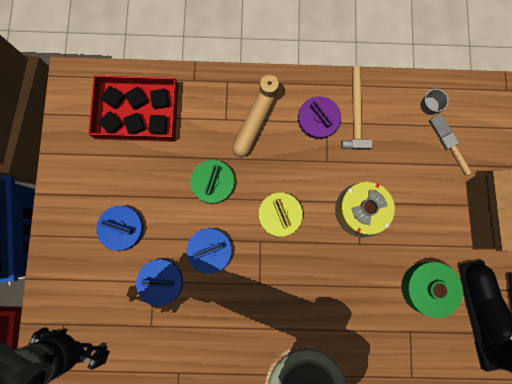

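The picture shows the yellow lid at top (280,214) / scene (220,213). Possible confusions in scene are blue (294,146), (355,152) and (272,169), purple (226,315) and green (305,208); the green tub is at (34,215). By colour the target is the yellow lid at about (0.477,0.085). The yellow tub is at about (0.50,-0.155). I'll look from close by.

Run:
```python
from h import *
np.set_printoptions(precision=4,suppress=True)
f=cam('wrist');print(np.array(f['T_tool_cam']),f['fx'],f['cx'],f['cy'])
Tc=np.array(f['T_tool_cam'])
def look(x,y,z,yaw,n):
    # place so that camera centre ray hits (x,y) at z=0.05
    M=R.from_rotvec(down(yaw)).as_matrix()
    o=M@Tc[:3,3];d=M@Tc[:3,2]
    h=z+o[2]-.05;off=o+d*(h/-d[2])
    movep([x-off[0],y-off[1],z],down(yaw))
    sleep(.3);f=cam('wrist');save(f,n);return f
import pickle
yaw=np.radians(23)
for y in (yaw,yaw+np.pi):
    print(y,ik([.477,.085,.25],down(y)),ik([.5,-.155,.25],down(y)))
yaws=yaw if abs((ik([.5,-.155,.25],down(yaw)) if ik([.5,-.155,.25],down(yaw)) is not None else [9]*6)[5])<1.7 else yaw+np.pi
for nm,x,y in (('lid',.477,.085),('tub',.5,-.157)):
    f=look(x,y,.22,yaws,nm+'.png')
    pickle.dump({k:v for k,v in f.items()},open(nm+'.pkl','wb'))
    for n in ((nm,) if nm=='lid' else ('tub','thread_start')):
        for fn in (spot_in,tip_of):
            for d in fn('wrist',n)[:3]: print(n,round(d['score'],2),np.round(d['centre'],1),px2w(f,d['centre'],{'lid':0,'tub':0,'thread_start':.062}[n]))
    print(get_state()['clock'])
```

```text
[[-0.0006 -0.9444 -0.3288  0.0859]
 [ 1.     -0.0006 -0.0003 -0.0011]
 [ 0.0001 -0.3288  0.9444 -0.1633]
 [ 0.      0.      0.      1.    ]] 285.65741193725114 256.37708622319167 187.83082974001172
0.4014257279586958 [ 0.0239  0.1791 -0.2846  1.107   0.      2.764 ] [-0.4417  0.2529 -0.1899  1.128   0.      2.2985]
3.543018381548489 [ 0.0239  0.1791 -0.2846  1.107   0.     -0.3776] [-0.4417  0.2529 -0.1899  1.128   0.     -0.8431]
lid 0.96 [255.2 179.7] [0.4816 0.0866 0.    ]
lid 0.73 [503.7 146.1] [0.3064 0.3773 0.    ]
lid 0.68 [504.9 261.9] [0.4531 0.498  0.    ]
lid 0.61 [415.8 159.2] [0.3682 0.2781 0.    ]
lid 0.56 [254.8 177.6] [0.4789 0.0849 0.    ]
3.3167
tub 0.76 [254.9 181.1] [ 0.507  -0.1542  0.    ]
tub 0.72 [252.5 177.7] [ 0.5037 -0.1593  0.    ]
thread_start 0.56 [253.5 177. ] [ 0.4844 -0.1652  0.062 ]
thread_start 0.93 [251.2 186.9] [ 0.4969 -0.163   0.062 ]
4.825
```

```bash
python3 -c "
import cv2,numpy as np
a=cv2.imread('pics/lid.png')[60:320,120:400];b=cv2.imread('pics/tub.png')[40:340,110:410]
a=cv2.resize(a,(400,371));b=cv2.resize(b,(400,400))
c=np.zeros((400,800,3),np.uint8);c[:371,:400]=a;c[:,400:]=b;cv2.imwrite('pics/both.png',c)"
```

```text
(no output)
```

View pics/both.png

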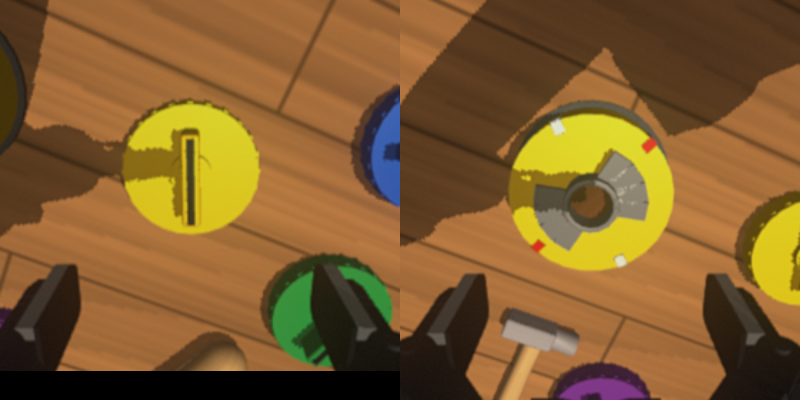

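The yellow lid is in the left crop with its bar's black line at crop (190,138)-(191,225). In the right crop the tub has red marks at (649,145) and (538,246), white marks at (557,127) and (620,260), and the neck at (591,203). Now I'll measure them in the full pictures.

Run:
```python
from h import *
import pickle
np.set_printoptions(precision=4,suppress=True)
def ctr(m,k=4):
    n,l,st,c=cv2.connectedComponentsWithStats(m.astype(np.uint8));o=np.argsort(-st[1:,4])[:k]+1
    return [(c[i],st[i,4],(l==i)) for i in o]
f=pickle.load(open('lid.pkl','rb'));im=f['img'].astype(int)
hsv=cv2.cvtColor(f['img'],cv2.COLOR_RGB2HSV)
yel=(abs(hsv[...,0].astype(int)-28)<6)&(hsv[...,1]>150)
c=[t for t in ctr(yel) if abs(t[0][0]-256)<60][0]
# undistorted fit: convex hull of yellow, ground-projected at z=.026
h=cv2.convexHull(np.argwhere(c[2])[:,::-1].astype(np.int32));
top=np.array([px2w(f,p[0],.026)[:2] for p in h])
print('lid disc',cv2.minEnclosingCircle(top.astype(np.float32)))
blk=np.zeros(yel.shape,bool);blk[150:222,245:262]=(f['img'][150:222,245:262].max(2)<75)
b=ctr(blk,1)[0];pts=np.array([px2w(f,p[::-1],.056)[:2] for p in np.argwhere(b[2])])
m=pts.mean(0);u=np.linalg.svd(pts-m)[2][0];pr=(pts-m)@u
print('bar',b[0],b[1],m+u*(pr.max()+pr.min())/2,'len',np.ptp(pr),'yaw',np.degrees(np.arctan2(u[1],u[0]))%180)
f=pickle.load(open('tub.pkl','rb'));hsv=cv2.cvtColor(f['img'],cv2.COLOR_RGB2HSV);H=hsv[...,0].astype(int)
roi=np.zeros(H.shape,bool);roi[110:250,180:320]=1
red=roi&((H<6)|(H>174))&(hsv[...,1]>170)&(hsv[...,2]>150);wh=roi&(hsv[...,1]<70)&(hsv[...,2]>185)
for n,mk in (('red',red),('white',wh)):
    t=ctr(mk,2);P=[px2w(f,x[0],.062)[:2] for x in t];d=P[0]-P[1]
    print(n,[(x[0],x[1]) for x in t],P,'mid',(P[0]+P[1])/2,np.linalg.norm(d),np.degrees(np.arctan2(d[1],d[0]))%180)
yel=(abs(H-28)<6)&(hsv[...,1]>150)
c=[t for t in ctr(yel) if abs(t[0][0]-256)<60][0]
h=cv2.convexHull(np.argwhere(c[2])[:,::-1].astype(np.int32))
P=np.array([px2w(f,p[0],.062)[:2] for p in h]).astype(np.float32);print('tub disc',cv2.minEnclosingCircle(P),cv2.fitEllipse(P))
print(get_state()['position'],px2w(f,(110+191*.75,40+203*.75),.086))
```

```text
lid disc ((0.47408661246299744, 0.08119519799947739), 0.06423510611057281)
bar [252.871  186.0161] 186 [0.4766 0.0817] len 0.07326901659821285 yaw 23.27760051345244
red [(array([297.    , 147.9808]), np.int32(52)), (array([212.7353, 224.1765]), np.int32(34))] [array([ 0.4333, -0.1331]), array([ 0.561 , -0.1881])] mid [ 0.4972 -0.1606] 0.13899866307208225 156.72012133073352
white [(array([227.8571, 135.    ]), np.int32(77)), (array([274.9184, 235.1429]), np.int32(49))] [array([ 0.4504, -0.2107]), array([ 0.5446, -0.1104])] mid [ 0.4975 -0.1606] 0.13760785662030825 46.801043489501325
tub disc ((0.49482962489128113, -0.16091449558734894), 0.07592035830020905) ((0.4959891140460968, -0.16110070049762726), (0.14634191989898682, 0.15046675503253937), 120.65045928955078)
[ 0.4718 -0.1674  0.22  ] [ 0.494  -0.1613  0.086 ]
```

Run:
```python
from h import *
np.set_printoptions(precision=4,suppress=True)
def st(t):
    s=get_state();print(t,round(s['clock'],2),s['position'],s['contact_force'],s['wrist_torque'],'gap',round(s['finger_gap'],3),round(s['grasp_force'],1))
ya=np.radians(203.3)
movep([.476,.0818,.15],down(ya))
print('hit',move_l([.476,.0818,.0305],until_force=8));st('down')
grab(60);st('grab')
move_l([.476,.0818,.19],.15);st('lift')
yr=np.radians(156.7)
movep([.497,-.1607,.19],down(yr));sleep(.2);st('over')
f=cam('wrist');save(f,'carry.png')
```

```text
hit False
down 6.79 [0.4768 0.0814 0.0312] [ 0.0886 -0.1283 -0.0577] [ 0.039   0.0391 -0.0018] gap 0.995 0.0
grab 7.46 [0.4762 0.0819 0.0309] [-1.2223 -0.7801  5.7502] [0.0228 0.2777 0.0259] gap 0.151 58.7
lift 8.68 [0.4753 0.0818 0.1891] [-0.9073  0.3048 -2.5119] [ 0.0211 -0.0195 -0.0027] gap 0.153 58.6
over 9.83 [ 0.4972 -0.1592  0.1901] [-0.3342  0.4775 -0.9582] [-0.0406 -0.0558 -0.0101] gap 0.157 58.6
```

View pics/carry.png

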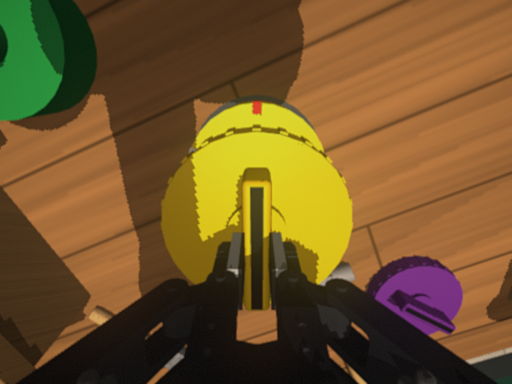

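The lid is held level, and its bar at column 257 is in line with the red mark at (257,107). I'll lower it now.

```bash
cat >> h.py <<'E'
np.set_printoptions(precision=4,suppress=True)
def st(t):
    s=get_state();print(t,round(s['clock'],2),s['position'],s['contact_force'],s['wrist_torque'],'gap',round(s['finger_gap'],3),round(s['grasp_force'],1),'q6',round(s['q'][5],3))
C=np.array([.497,-.1607])
E
python3 - <<'E'
from h import *
move_l([*C,.125],.1);sleep(.2);st('near')
print('hit',move_l([*C,.103],.03,until_force=6));sleep(.2);st('rest')
s=get_state();z=s['position'][2]
if abs(z-.1075)<.004:
    for a in (150,163.4,170,180,190,200,210,220,226.8)[2:]:
        movep([*C,.1072],down(np.radians(a)))
    sleep(.2);st('white')
f=cam('wrist');save(f,'white.png')
E
```

```text
near 10.88 [ 0.4975 -0.1609  0.1257] [ 0.8624 -0.138  -1.0784] [-0.031   0.0088 -0.0488] gap 0.157 58.6 q6 -0.047
hit True
rest 11.67 [ 0.4968 -0.1606  0.1074] [-0.5494  0.0337  5.4537] [0.0579 0.1543 0.0105] gap 0.153 59.4 q6 -0.047
white 13.91 [ 0.497  -0.1607  0.1072] [ 0.4806  0.118  -1.645 ] [-0.0549  0.0224  0.0336] gap 0.154 58.6 q6 -1.268
```

View pics/white.png

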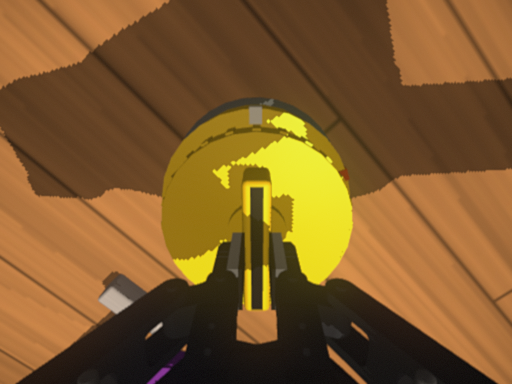

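The bar at column 257 is in line with the white mark at (255,115), and the load has gone off. Next I lower the lid and screw it home.

Run:
```python
from h import *
print('hit',move_l([*C,.0915],.03,until_force=7));sleep(.2);st('rim')
z=get_state()['position'][2]
if abs(z-.095)<.003:
    zt=z-.0003
    for a in np.linspace(226.8,156.7,9)[1:]:
        movep([*C,zt],down(np.radians(a)));st(round(a))
        s=get_state()
        if abs(s['wrist_torque'][2])>3 or abs(s['contact_force'][2])>40: print('stop');break
    sleep(.2)
f=cam('wrist');save(f,'home.png')
```

```text
hit True
rim 14.6 [ 0.497  -0.1607  0.0949] [-0.4078  0.1957  5.0034] [ 0.0291  0.1059 -0.0278] gap 0.156 59.4 q6 -1.271
218 14.88 [ 0.4975 -0.1609  0.0949] [-0.2084  0.1055  4.9416] [ 0.0252 -0.0592 -0.0546] gap 0.16 59.4 q6 -1.121
209 15.15 [ 0.4975 -0.1609  0.0949] [-0.5476 -0.8522  5.0937] [ 0.0361  0.0325 -0.1322] gap 0.154 59.4 q6 -0.968
201 15.43 [ 0.4975 -0.1609  0.0949] [0.0792 0.653  4.5507] [-0.0326  0.0052 -0.1116] gap 0.157 59.4 q6 -0.815
192 15.7 [ 0.4975 -0.1609  0.0949] [-0.3587 -0.0294  5.0463] [ 0.0158  0.036  -0.0726] gap 0.157 59.4 q6 -0.662
183 15.97 [ 0.4975 -0.1609  0.0949] [0.3059 0.2043 4.7783] [ 0.0818  0.073  -0.0953] gap 0.156 59.4 q6 -0.509
174 16.25 [ 0.4974 -0.1609  0.0949] [-0.3562  0.8767  4.909 ] [ 0.0069 -0.0056 -0.075 ] gap 0.153 59.4 q6 -0.356
165 16.52 [ 0.4975 -0.1609  0.095 ] [-0.1025  0.4007  4.8421] [ 0.0501  0.027  -0.1226] gap 0.155 59.4 q6 -0.203
157 16.8 [ 0.4974 -0.1609  0.0949] [0.9324 0.5335 4.8875] [ 0.0606  0.0071 -0.0848] gap 0.153 59.4 q6 -0.05
```

View pics/home.png

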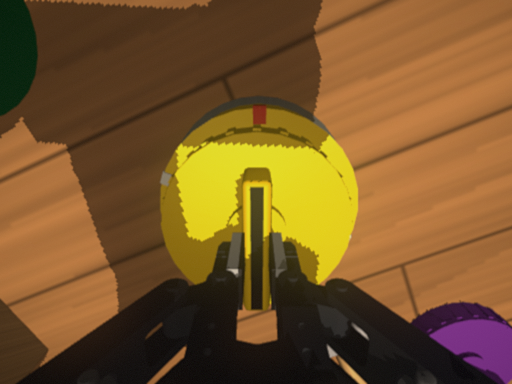

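The red mark at (260,115) is about 1° clockwise of the bar line at column 257, and the height shows the lid is home. I'll add 1°, release and check.

Run:
```python
from h import *
movep([*C,.0946],down(np.radians(155.7)));sleep(.2);st('red')
let_go();sleep(.2);st('open')
move_l([*C,.24],.15);sleep(.5)
f=cam('wrist');save(f,'final.png');st('up')
```

```text
red 17.5 [ 0.4974 -0.1609  0.0949] [0.2911 0.203  5.0887] [ 0.0283  0.0318 -0.0013] gap 0.155 59.5 q6 -0.033
open 18.39 [ 0.497  -0.1607  0.0946] [-0.0076 -0.3374  0.1441] [ 0.0306 -0.0253 -0.0782] gap 0.999 0.0 q6 -0.03
up 20.06 [ 0.497  -0.1607  0.2399] [ 1.1769 -0.3524  0.4519] [-0.009   0.0072  0.0043] gap 0.999 0.0 q6 -0.03
```

View pics/final.png

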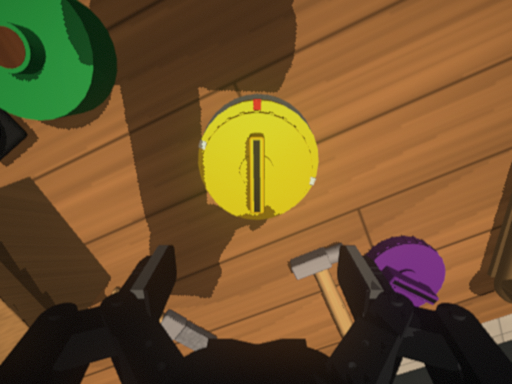

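The lid is level on the tub, with its bar at (257,175) in line with the red mark at (257,104), and the gripper is clear of it.

```bash
python3 -c "
from cell import *
print(sign_off())"
```

```text
the job is handed in; nothing more can be done
None
```

The yellow lid is screwed home on the yellow tub with its bar in line with the red marks and the gripper clear; the green lid was not touched, and the job was handed in at about 20 s on the robot's clock.

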